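# Line up the lid hinge leaf with the enclosure's fixed leaf and hold it for the pin

### The arm

A 6-joint arm with a two-finger parallel gripper is mounted at the origin on the work surface. World frame = base frame: x ahead of the robot, y to its left, z up, the work surface at z = 0. Lengths are in m, angles in rad, forces in N, time in s.
With the tool pointing down it reaches from about 0.325 to 0.925 m from the base axis. Payload 3.1 kg.
Tool frame: the origin (TCP) lies on the centre line of the jaws, within the pads' length; the fingertips stand manip.tcp_to_tips ahead of it and the grasp point (between the pads) lies 3 mm ahead of it (manip.tcp_to_tips is the distance from the TCP to the fingertips, in m); z points along the fingers, y is the line along which they close (so a half turn about z gives the same grasp; the last joint's range is limited). The gripper opens to 85 mm and grips with 20 to 120 N. Pads are 22 mm wide; open, the fingers measure 114 mm over their backs; the gripper's body (76 mm by 85 mm) begins 54 mm behind the grasp point. The pads swing forward as they close: fully open they stand 13 mm farther back than shut.
Start: joints at [-0.112, 0.217, 1.613, -0, 1.311, -0.112], TCP at [0.625, 0, 0.253] pointing down, gripper open.
Joint ranges: [-2.75, 2.75], [-0.78, 2.1], [0.31, 2.55], [-1.13, 4.27], [0.13, 2.63], [-2.58, 2.58]. Speed limits (rad/s): [2.79, 2.79, 3.14, 3.14, 3.14, 3.14].

### API

Orientations are given as [roll, pitch, yaw] about the fixed x, y, z axes, in that order (R = Rz(yaw) Ry(pitch) Rx(roll)).
In Python, from bench import telemetry, viewer, job, manip gives the robot as it stands. The module is installed in compiled form; this text tells all that it offers.
- The arm moves only by the tool play_rows, never from a script. Its argument "series" is a list of rows, each a list of 5 numbers: the shift along the world's x, y, z each as a share of 0.12 m, from -1 to 1, then the turn about the world's z as a share of 180 degrees, from -1 to 1, then the opening in per cent of the stroke, from 0 (shut) to 100 (fully open). In form: [[dx, dy, dz, turn, gripper], ...]. A call has 1 to 20 rows; each row shifts and turns the commanded pose from where the row before left it; what a row does not reach is not made up. A row lasts 1/12 s, in which the tool goes at most 41.7 mm and 7.16 degrees, less where a joint would pass 70% of its speed; a pose out of reach is approached as far as the arm can. A call with a number of a shift or a turn outside -1 to 1 is refused whole. A call with a gripper value outside its range is refused whole. The fingers move at their own pace and stop on an object; the grip force is fixed at half the most. Time passes only in rows, so rows that do not move let the fingers close. It gives the time, the measured TCP pose, the force, the opening and the grip force at its end, in the units of the state.
- telemetry.read_state(): the state, without advancing time (a new reading comes with each control period).
- viewer.capture(name): name is "scene" or "side" or "wrist"; returns (picture, depth): 480x640x3 uint8, red, green, blue; 480x640 float32, m along the optical axis (not along the pixel's ray), 0 where there is no reading.
- viewer.get_calibration(name): a dict with "fx", "fy", "cx", "cy" (pixels), "origin" and "attitude" of the camera in the world; the wrist camera has in their place "tool_from_camera" (4x4, takes a point from camera to tool coordinates, whose origin is the TCP and whose axes are the flange's). Camera axes: x right, y up, looking along -z (the intrinsics and any distortion apply to the point x, -y, -z); pixel columns grow to the right and rows downward; lengths in m; the calibration is good to about 2 mm. The wrist camera is an equidistant fisheye: a pixel r from the principal point sees the ray r / f radians off the axis. A picture is of the moment at which its call begins: read the wrist's pose just before it. get_calibration takes no time and is no camera call.
- job.close_job(): hands the job in; it is judged then, once.
Trained networks look in the newest picture that a camera, given by its name, has taken for a name from the list of things; names that differ only in an ending like _2 or _b are one class to them, and where a whole thing is asked for, a point or a joint stands for the part that bears it (a point fixed in the world has none). Each returns a list of dicts, best first, with "p" (0 to 1); they miss things now and then, are a little off and sometimes report something else, mostly with a low value. They report only what shows in the picture. A call takes as long as a camera call. They do not tell look-alikes from the thing itself.
- viewer.trace(thing, camera): "region" (480x640 bool, what is visible of it) and "box" ([centre column, centre row, width, height] in pixels, round what is visible of it).
The state is a dict: "time_s": time; "joint_positions": joint angles; "dq": joint speeds; "tau": joint torques, N m; "eef_pos": TCP position; "ee_rot": TCP orientation; "contact_force": force on the tool from outside, world axes, zero at the start; "moment": the same for the moment, N m; "finger_gap": finger opening in m; "finger_force": force on a finger pad.
Only numpy, scipy, OpenCV 4.12 (cv2) and the standard library are available. Lean on these libraries where they do the work, as an engineer would, in place of code of your own. Each camera call takes 0.05 s, during which the arm holds its last target. There are 200 camera calls.

### The job

Take the yellow hinge leaf out of the blue parts bin, leaving the other parts in the bin and the things on the bench undisturbed. Bring it, level, to the steel hinge leaf on the grey enclosure so that its two knuckles sit in the two gaps between the steel knuckles and all the holes line up in one straight bore for the hinge pin. Finish while still holding it there, still and carried by the gripper, without forcing it against the enclosure.

Things in the scene. Friction and masses are not known exactly. Their poses are not given: they have to be found in the camera images.
- leaf: loose yellow plastic hinge leaf, about 90 g, lying flat, right way up, in the bin. Origin on its underside; x towards its knuckles, y along the hinge axis, z up. Plate 6 mm thick, x = -35 to 13 mm, 90 mm wide (y -45 to 45), with a grip boss on top and two knuckles on its +x edge (see the points)
- leaf_grip (a point): middle of the yellow leaf's grip boss, at (-8, 0, 26) mm in the leaf's axes (same axes). The boss is a block 24 mm (x) by 20 mm (y) standing on the plate from z = 6 to 42 mm: take it from above with the fingers closing along y; on its +x side the knuckles leave less room
- knuckle_left (a point): centre of the yellow leaf's +y knuckle, on its hole axis, at (26, 19, 9) mm in the leaf's axes (same axes). The knuckle is a tube along y, 18 mm outside, 10 mm hole, 18 mm long
- knuckle_right (a point): centre of the yellow leaf's -y knuckle, alike, at (26, -19, 9) mm in the leaf's axes (same axes)
- enclosure: light grey open electronics enclosure, blue terminal blocks, fixed. Origin on the bench below the hinge axis; x from the hinge into the enclosure (roughly away from the robot), y along the hinge axis. A 60 mm high block at x = 14 to 48 mm carries the steel leaf: plate 6 mm thick from x = 13 mm on, underside at 60 mm. At -x of the knuckles is air: the yellow plate goes there, level with the steel
- gap_left (a point): centre of the +y gap between the steel knuckles, on the hinge axis, at (0, 19, 69) mm in the enclosure's axes (same axes); knuckle_left belongs here, the yellow leaf's x along the enclosure's x. Steel knuckles: 18 mm outside, 10 mm hole, 14 mm long, at y = -38, 0, 38 mm. Gaps are 24 mm wide (3 mm spare each side), open above, below and to -x
- gap_right (a point): centre of the -y gap, alike, at (0, -19, 69) mm in the enclosure's axes (same axes); knuckle_right belongs here
- bin: blue open parts bin, 270 x 240 mm outside, 50 mm high, walls and floor 5 mm, fixed to the bench. Origin: centre of its underside
- spare_leaf: smaller bare steel hinge leaf, 54 x 60 mm, 14 mm high, no boss, lying in the bin; not wanted. Origin: its underside
- bushing: brass flanged bushing, 38 mm across, 22 mm high, in the bin; not wanted. Origin: its underside
- bracket: small aluminium angle bracket, 40 x 30 x 28 mm, in the bin; not wanted. Origin: its underside
- spacer0: round dark steel spacer, 18 mm across, 10 mm high, in the bin; not wanted. Origin: its underside
- spacer1: round dark steel spacer, 18 mm across, 10 mm high, in the bin; not wanted. Origin: its underside
- spacer2: round dark steel spacer, 18 mm across, 10 mm high, in the bin; not wanted. Origin: its underside
- pin_stand: black block 70 x 45 x 22 mm with three upright 6 mm steel hinge pins, 76 mm high in all, standing on the bench; leave it alone. Origin: its underside
- screwdriver: screwdriver lying on the bench beyond the work; leave it alone
- tray_stack: stack of three grey enclosure trays with blue terminal blocks, 150 x 170 x 107 mm, on the bench to one side; leave it alone. Origin: its underside
Mind the look-alikes: they are no part of the job. There is more than one size of the bushing; the one meant has the size given above.

How it is judged:
By the outcome, as a careful person would: the job done as asked, in the order asked, and still so for the second after the job is handed in, while the arm keeps its last pose, push and grip.
It also fails if it takes over 38 s, if anything falls off the work surface, if the arm or the gripper's body presses on something with over 40 N, if the wrist force passes 120 N, or if a joint passes its speed limit or range.

## Working session

There is one attempt and no reset: what is moved stays moved. The work goes in short steps, Python scripts to look and compute and a tool call to move; the robot and the scene stay as the last step left them, time stands still between calls to the robot, and variables do not carry over. Pictures are saved under pics/ and viewed, at most 10 in all, crops included, and the job is handed in when it is done.

Besides the shell and the picture viewer there is one more tool, called by a JSON object that holds its "method" and its "body", one argument or row to a line. play_rows: Moves the arm, as the interface text tells. Its arguments: {"type":"object","properties":{"series":{"type":"array"}},"required":["series"]}

```bash
mkdir -p pics; cat > h.py <<'E'
import numpy as np, cv2
from scipy.spatial.transform import Rotation as R
from bench import telemetry, viewer, job, manip
def cap(n):
    s=telemetry.read_state(); p,d=viewer.capture(n); c=viewer.get_calibration(n); return s,p,d,c
def rays(c,u,v,wrist):
    u=np.asarray(u,float);v=np.asarray(v,float)
    a=(u-c['cx'])/c['fx'];b=(v-c['cy'])/c['fy']
    if wrist:
        r=np.hypot(a,b);k=np.where(r>1e-9,np.tan(r)/np.maximum(r,1e-9),1);a=a*k;b=b*k
    return np.stack([a,-b,-np.ones_like(a)],-1)
def pose(c,s,wrist):
    if wrist:
        T=np.eye(4);T[:3,:3]=R.from_euler('xyz',s['ee_rot']).as_matrix();T[:3,3]=s['eef_pos'];return T@np.array(c['tool_from_camera'])
    T=np.eye(4);A=np.array(c['attitude']);T[:3,:3]=A if A.shape==(3,3) else R.from_euler('xyz',A).as_matrix();T[:3,3]=c['origin'];return T
def world(s,d,c,u,v,wrist):
    X=rays(c,u,v,wrist)*d[np.asarray(v,int),np.asarray(u,int)][...,None];T=pose(c,s,wrist);return X@T[:3,:3].T+T[:3,3]
E
python3 - <<'E'
from h import *
print(manip.tcp_to_tips, telemetry.read_state())
for n in ['scene','wrist']:
    s,p,d,c=cap(n); print(n,c); cv2.imwrite(f'pics/{n}0.png',p[...,::-1])
    for t in ['leaf','enclosure','spare_leaf','bin','tray_stack','pin_stand']:
        for r in viewer.trace(t,n)[:2]:
            v,u=np.nonzero(r['region']); k=d[v,u]>0
            w=world(s,d,c,u[k],v[k],n=='wrist') if k.any() else np.zeros((1,3))
            print(t,round(r['p'],2),np.round(r['box']),len(u),np.round(np.median(w,0),3),np.round(np.percentile(w,2,0),3),np.round(np.percentile(w,98,0),3))
E
```

```text
0.022 {'time_s': 0.0, 'joint_positions': array([-1.12215489e-01,  2.17773178e-01,  1.61489080e+00, -4.27297802e-05,
        1.31129737e+00, -1.12196779e-01]), 'dq': array([-0.00128292,  0.00028194, -0.00114207,  0.00153882, -0.00044411,
        0.00033348]), 'tau': array([-2.90135131e-04, -3.96841800e+01, -3.03850436e+01, -2.80225659e-04,
        9.87685227e-03,  9.68610237e-06]), 'eef_pos': array([6.24255479e-01, 8.46565761e-05, 2.51979038e-01]), 'ee_rot': array([-3.13923424e+00, -2.24188018e-04,  1.57078836e+00]), 'contact_force': array([ 0.56652981,  0.79340083, -0.18203355]), 'moment': array([-0.03163456, -0.02220521,  0.0266738 ]), 'finger_force': 0.0, 'finger_gap': 0.08537731264560217}
scene {'fx': 454.9347340558177, 'fy': 454.9347340558177, 'cx': 324.0271013312906, 'cy': 241.94447643497975, 'origin': array([1.22846475, 0.23338632, 0.76147926]), 'attitude': array([ 0.77074282, -0.00639809,  1.7690338 ])}
leaf 0.94 [155. 230.  48.  34.] 771 [ 0.573 -0.291  0.014] [ 0.544 -0.338  0.009] [ 0.608 -0.254  0.049]
enclosure 0.6 [396. 273.  88. 102.] 7248 [0.593 0.256 0.03 ] [0.5   0.1
[... 865 characters left out ...]
+00,  0.00000000e+00,  0.00000000e+00,
         1.00000000e+00]])}
leaf 0.88 [279. 414.  53.  35.] 825 [ 0.572 -0.27   0.012] [ 0.54  -0.293  0.006] [ 0.609 -0.25   0.018]
enclosure 0.88 [283.  25. 247.  50.] 8540 [0.601 0.189 0.025] [0.507 0.163 0.003] [0.697 0.212 0.067]
spare_leaf 0.47 [283.  26. 249.  52.] 8511 [0.6   0.189 0.026] [0.507 0.163 0.003] [0.697 0.212 0.067]
bin 0.63 [228. 384. 238. 158.] 17081 [ 0.543 -0.181  0.007] [ 0.381 -0.339  0.004] [ 0.648 -0.119  0.051]
pin_stand 0.73 [194. 215.  81.  48.] 3303 [ 0.506 -0.003  0.023] [ 0.47  -0.027  0.003] [0.538 0.017 0.077]
pin_stand 0.36 [276. 363.  29.  24.] 663 [ 0.579 -0.181  0.013] [ 0.562 -0.198  0.009] [ 0.594 -0.17   0.029]
```

View pics/scene0.png

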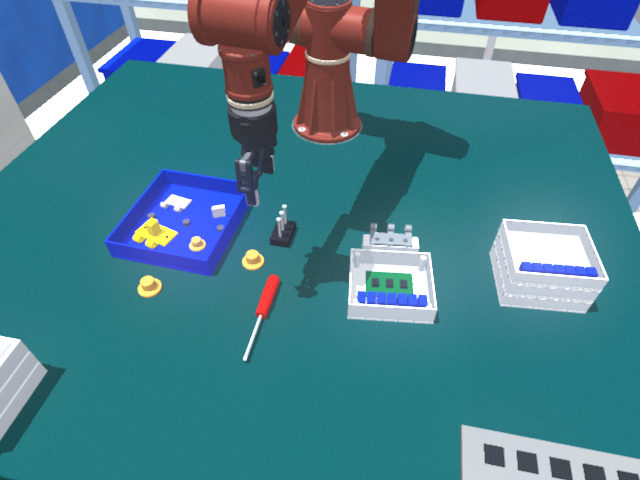

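View pics/wrist0.png

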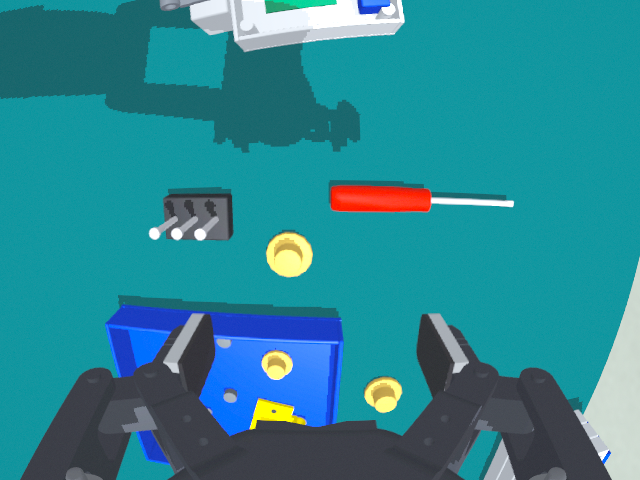

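The scene view shows the yellow leaf in the bin at about (155,232), with its knuckles pointing lower-left. The steel leaf is on the near side of the enclosure at about (390,240). The pin stand lies between them at about (283,233). I'll fit simple SDF models to the depth points.

```bash
cat >> h.py <<'E'
from scipy.optimize import least_squares
def box(P,lo,hi):
    c=(np.array(lo)+hi)/2;h=(np.array(hi)-lo)/2;q=np.abs(P-c)-h
    return np.linalg.norm(np.maximum(q,0),axis=1)+np.minimum(q.max(1),0)
def cyl(P,x,y,z,L):
    q=np.stack([np.hypot(P[:,0]-x,P[:,2]-z)-.009,np.abs(P[:,1]-y)-L/2],1)
    return np.linalg.norm(np.maximum(q,0),axis=1)+np.minimum(q.max(1),0)
def sleaf(P):return np.min([box(P,[-.035,-.045,0],[.013,.045,.006]),box(P,[-.02,-.01,.006],[.004,.01,.042]),cyl(P,.026,.019,.009,.018),cyl(P,.026,-.019,.009,.018)],0)
def senc(P):return np.min([cyl(P,0,y,.069,.014) for y in(-.038,0,.038)]+[box(P,[.013,-.045,.060],[.048,.045,.066])],0)
def fit(P,sdf,x0,yaws,z0,full=False):
    best=None
    def f(q):
        r=R.from_euler('xyz',[q[4] if full else 0,q[5] if full else 0,q[2]])
        return sdf(r.inv().apply(P-[q[0],q[1],q[3]]))
    for y in yaws:
        o=least_squares(f,[x0[0],x0[1],y,z0]+([0,0] if full else []),loss='soft_l1',f_scale=.002)
        if best is None or o.cost<best.cost:best=o
    return best.x,best.cost/len(P)
def yellow(p):
    hsv=cv2.cvtColor(p,cv2.COLOR_RGB2HSV);return (hsv[...,0]>22)&(hsv[...,0]<34)&(hsv[...,1]>190)
def allw(s,p,d,c,wrist):
    v,u=np.nonzero(d>0);return world(s,d,c,u,v,wrist),v,u
E
python3 - <<'E'
from h import *
for n in ['scene','side']:
    s,p,d,c=cap(n); w,v,u=allw(s,p,d,c,False); cv2.imwrite(f'pics/{n}1.png',p[...,::-1])
    for r in viewer.trace('leaf',n)[:1]:
        k=r['region'][v,u]&yellow(p)[v,u]; P=w[k]; P=P[(np.abs(P[:,:2]-np.median(P[:,:2],0))<.07).all(1)&(P[:,2]>.007)]
        print(n,r['p'],len(P)); 
        if len(P)>100:
            print(n,'leaf',fit(P,sleaf,np.median(P,0),np.arange(-3,3,.5),.005))
    for r in viewer.trace('enclosure',n)[:2]: print(n,'encl',r['p'],np.round(r['box']))
    k=(w[:,0]>.42)&(w[:,0]<.56)&(w[:,1]>.16)&(w[:,1]<.36)&(w[:,2]>.055)&(w[:,2]<.085);P=w[k];print(len(P),P.min(0),P.max(0),P.mean(0))
    if len(P)>50: print(fit(P,senc,P.mean(0),[-.4,-.2,0,.2,.4],0))
E
```

```text
scene 0.79 0
scene encl 0.67 [177. 222. 146. 109.]
scene encl 0.64 [394. 272.  90. 100.]
1026 [0.48352328 0.18278092 0.05505871] [0.55087619 0.30493447 0.08133377] [0.52450004 0.24317458 0.06640348]
(array([0.49547731, 0.23970361, 0.12430163, 0.00114919]), np.float64(3.0441804221232424e-06))
side 0.76 0
side encl 0.67 [396. 425.  47.  53.]
side encl 0.58 [300. 213. 104.  78.]
771 [0.48008056 0.18041593 0.05527177] [0.54870595 0.30490342 0.07949224] [0.51629855 0.23578497 0.06555658]
(array([ 4.94164594e-01,  2.37894845e-01,  6.82391024e-02, -3.91870774e-04]), np.float64(2.9488697419022642e-06))
  return _methods._mean(a, axis=axis, dtype=dtype,
  ret = um.true_divide(
```

View pics/side1.png

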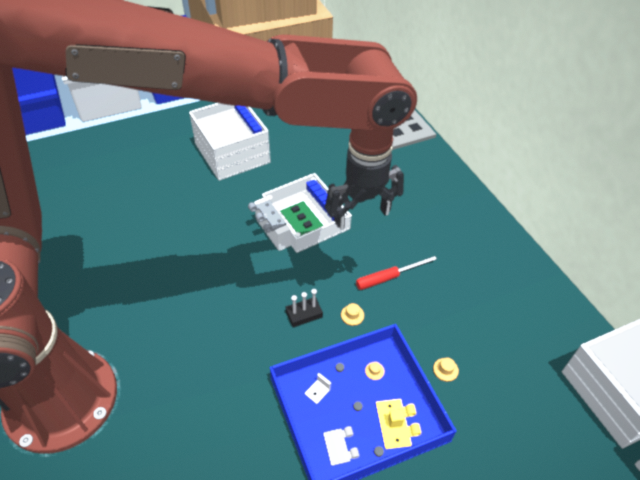

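The side view shows the leaf at (395,422) with its knuckles facing image right, roughly +x. The steel leaf is at (267,213). Next I'll fit the leaf using colour plus the world limits of the bin.

```bash
python3 - <<'E'
from h import *
for n in ['scene','side']:
    s,p,d,c=cap(n); w,v,u=allw(s,p,d,c,False)
    px=p[232,157] if n=='scene' else p[425,390]
    print(px, cv2.cvtColor(px[None,None],cv2.COLOR_RGB2HSV))
    q=p[v,u].astype(int)
    k=(w[:,0]>.51)&(w[:,0]<.64)&(w[:,1]>-.36)&(w[:,1]<-.23)&(w[:,2]>.008)&(w[:,2]<.06)&(q[:,0]>q[:,2]+60)&(q[:,1]>q[:,2]+60)
    P=w[k];print(len(P),P.min(0),P.max(0))
    print(n,'leaf',fit(P,sleaf,np.median(P,0),np.arange(-3,3,.5),.005))
E
```

```text
[200 174  91] [[[ 23 139 200]]]
731 [ 0.53663557 -0.34665556  0.00839964] [ 0.61264913 -0.2480747   0.0505782 ]
scene leaf (array([ 0.57055236, -0.30015303, -0.28929236,  0.00670599]), np.float64(7.061269600080663e-07))
[193 173  74] [[[ 25 157 193]]]
1238 [ 0.5255738  -0.34686216  0.00800088] [ 0.60683948 -0.25211596  0.05140675]
side leaf (array([ 0.57028139, -0.30060263, -0.26598633,  0.00441983]), np.float64(7.698054677050737e-07))
```

{"method": "play_rows", "body": {
  "series": [
    [-0.034,-0.1655,-0.029,-0.039,55],
    [-0.034,-0.1655,-0.029,-0.039,55],
    [-0.034,-0.1655,-0.029,-0.039,55],
    [-0.034,-0.1655,-0.029,-0.039,55],
    [-0.034,-0.1655,-0.029,-0.039,55],
    [-0.034,-0.1655,-0.029,-0.039,55],
    [-0.034,-0.1655,-0.029,-0.039,55],
    [-0.034,-0.1655,-0.029,-0.039,55],
    [-0.034,-0.1655,-0.029,-0.039,55],
    [-0.034,-0.1655,-0.029,-0.039,55],
    [-0.034,-0.1655,-0.029,-0.039,55],
    [-0.034,-0.1655,-0.029,-0.039,55],
    [-0.034,-0.1655,-0.029,-0.039,55],
    [-0.034,-0.1655,-0.029,-0.039,55],
    [-0.034,-0.1655,-0.029,-0.039,55],
    [0,0,0,0,55],
    [0,0,0,0,55]
  ]
}}

```text
time_s: 2.52
eef_pos: [0.5634, -0.2987, 0.2008]
ee_rot: [-3.141, 0.001, -0.268]
contact_force: [-0.9, 0.6, 0.5]
finger_gap: 0.047
finger_force: 0.0
```

```bash
cat >> h.py <<'E'
def leafpts(s,p,d,c,wrist,lo,hi):
    w,v,u=allw(s,p,d,c,wrist);q=p[v,u].astype(int)
    k=((w>lo)&(w<hi)).all(1)&(q[:,0]>q[:,2]+60)&(q[:,1]>q[:,2]+60)
    return w[k]
E
python3 - <<'E'
from h import *
s,p,d,c=cap('wrist'); print(s['eef_pos'],s['ee_rot'],s['finger_gap'])
cv2.imwrite('pics/wrist2.png',p[...,::-1])
P=leafpts(s,p,d,c,True,[.51,-.36,.008],[.64,-.23,.06]);P=P[::max(1,len(P)//4000)];print(len(P))
q,e=fit(P,sleaf,[.5705,-.3005],[-.28],.005);print(q,e)
g=q[:2]+R.from_euler('z',q[2]).apply([-.008,0,0])[:2];print('grip',g,'move share',(g-s['eef_pos'][:2])/.12,'turn',(q[2]-s['ee_rot'][2])/np.pi)
E
```

```text
[ 0.56338457 -0.29865841  0.20075388] [-3.14101909e+00  5.97001490e-04 -2.67576499e-01] 0.0470472347016759
6372
[ 0.570631   -0.30098277 -0.28384537  0.00570068] 2.2019651192239953e-07
grip [ 0.56295112 -0.29874238] move share [-0.00361205 -0.00069971] turn -0.005178543352002149
```

View pics/wrist2.png

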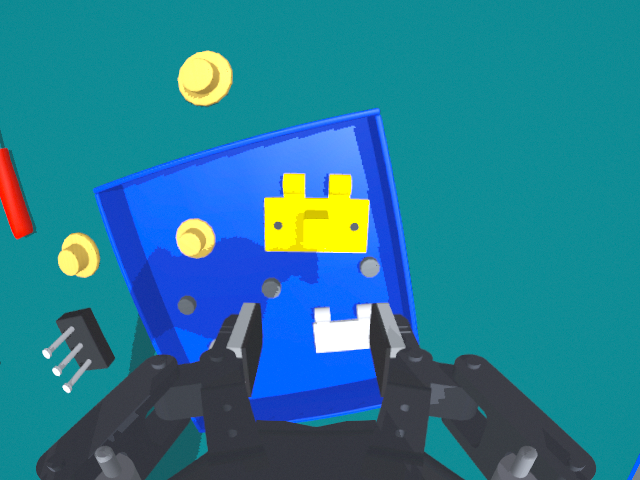

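The wrist view shows the leaf level and centred between the fingers, with its knuckles up at (293,184) and (340,184). The spacers at (370,267) and (271,288) are clear of the fingers. Going down to grip.

{"method": "play_rows", "body": {
  "series": [
    [-0.004,0,-0.15,-0.005,55],
    [0,0,-0.2,0,55],
    [0,0,-0.2,0,55],
    [0,0,-0.2,0,55],
    [0,0,-0.2,0,55],
    [0,0,-0.2,0,55],
    [0,0,-0.12,0,55],
    [0,0,-0.06,0,55],
    [0,0,0,0,55],
    [0,0,0,0,0],
    [0,0,0,0,0],
    [0,0,0,0,0],
    [0,0,0,0,0],
    [0,0,0,0,0],
    [0,0,0,0,0],
    [0,0,0,0,0]
  ]
}}

```text
time_s: 3.9
eef_pos: [0.5649, -0.2989, 0.0438]
ee_rot: [3.141, -0.004, -0.283]
contact_force: [0.3, 0.8, 6.0]
finger_gap: 0.0186
finger_force: 61.9
```

{"method": "play_rows", "body": {
  "series": [
    [0,0,0.04,0,0],
    [0,0,0.08,0,0],
    [0,0,0.15,0,0],
    [0,0,0.2,0,0],
    [0,0,0.2,0,0],
    [0,0,0.2,0,0],
    [0,0,0.2,0,0],
    [0,0,0.15,0,0],
    [0,0,0.08,0,0],
    [0,0,0,0,0],
    [0,0,0,0,0],
    [0,0,0,0,0]
  ]
}}

```text
time_s: 4.9
eef_pos: [0.5622, -0.2972, 0.1956]
ee_rot: [-3.141, 0.003, -0.283]
contact_force: [-0.2, -0.5, -1.8]
finger_gap: 0.0186
finger_force: 60.9
```

```bash
python3 - <<'E'
from h import *
s,p,d,c=cap('wrist'); print(s['time_s'],s['eef_pos'],s['ee_rot'],s['finger_gap'],s['contact_force'])
cv2.imwrite('pics/wrist3.png',p[...,::-1])
t=s['eef_pos'];P=leafpts(s,p,d,c,True,t-[.08,.08,.06],t+[.08,.08,.02]);P=P[::max(1,len(P)//4000)];print(len(P))
r=s['ee_rot'][2]
q,e=fit(P,sleaf,[.5705,-.3005],[r],t[2]-.037,True);print(q,e)
print('leaf in tool-yaw frame',R.from_euler('z',-r).apply([q[0]-t[0],q[1]-t[1],q[3]-t[2]]),'dyaw',q[2]-r)
E
```

```text
4.9 [ 0.56222341 -0.29717256  0.19555728] [-3.14054288  0.00327484 -0.28273837] 0.018620457578323545 [-0.20578329 -0.45133961 -1.77950726]
4428
[ 0.56800299 -0.2990863  -0.28066204  0.15739248  0.00225053  0.00993288] 1.8685459406561445e-07
leaf in tool-yaw frame [ 0.00608401 -0.00022534 -0.0381648 ] dyaw 0.0020763305482882077
```

View pics/wrist3.png

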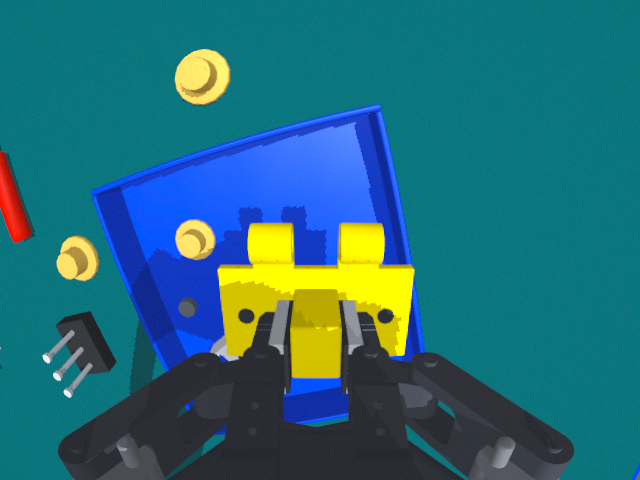

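The leaf is held level (about 0.6° of pitch) and the other parts are still in the bin. Carrying it over to a standoff in front of the enclosure.

{"method": "play_rows", "body": {
  "series": [
    [-0.02,0.07,0,0.002,0],
    [-0.04,0.14,0,0.004,0],
    [-0.05,0.18,0,0.005,0],
    [-0.05,0.18,0,0.005,0],
    [-0.05,0.18,0,0.005,0],
    [-0.05,0.18,0,0.005,0],
    [-0.05,0.18,0,0.005,0],
    [-0.05,0.18,0,0.005,0],
    [-0.05,0.18,0,0.005,0],
    [-0.05,0.18,0,0.005,0],
    [-0.05,0.18,0,0.005,0],
    [-0.05,0.18,0,0.005,0],
    [-0.05,0.18,0,0.005,0],
    [-0.05,0.18,0,0.005,0],
    [-0.05,0.18,0,0.005,0],
    [-0.05,0.18,0,0.005,0],
    [-0.05,0.18,0,0.005,0],
    [-0.05,0.18,0,0.005,0],
    [-0.05,0.18,0,0.005,0],
    [-0.05,0.18,0,0.005,0]
  ]
}}

```text
time_s: 6.62
eef_pos: [0.4464, 0.1174, 0.1963]
ee_rot: [-3.142, 0.002, 0.02]
contact_force: [0.5, 0.4, -0.6]
finger_gap: 0.0186
finger_force: 60.9
```

{"method": "play_rows", "body": {
  "series": [
    [-0.05,0.18,-0.03,0.005,0],
    [-0.05,0.18,-0.03,0.005,0],
    [-0.05,0.18,-0.03,0.005,0],
    [-0.05,0.18,-0.03,0.005,0],
    [-0.04,0.14,-0.03,0.004,0],
    [-0.02,0.09,-0.03,0.002,0],
    [-0.01,0.05,-0.02,0,0],
    [0,0,0,0,0],
    [0,0,0,0,0],
    [0,0,0,0,0]
  ]
}}

```text
time_s: 7.45
eef_pos: [0.416, 0.2355, 0.1735]
ee_rot: [3.141, 0.0, 0.1]
contact_force: [-0.1, -0.4, -0.7]
finger_gap: 0.0188
finger_force: 60.9
```

```bash
cat > m.py <<'E'
from h import *
import sys
def measure(n,png=None,N=4000):
    s,p,d,c=cap(n); W=n=='wrist'; t=s['eef_pos']
    if png: cv2.imwrite(png,p[...,::-1])
    P=leafpts(s,p,d,c,W,t-[.08,.08,.07],t+[.08,.08,.02]);P=P[::max(1,len(P)//N)]
    r=s['ee_rot'][2];l0=t+R.from_euler('z',r).apply([.006,0,-.038])
    L,eL=fit(P,sleaf,l0,[r],l0[2],True)
    w,v,u=allw(s,p,d,c,W);q=p[v,u].astype(int)
    k=((w>[.42,.16,.061])&(w<[.56,.33,.085])).all(1)&(abs(q[:,0]-q[:,2])<60)&(abs(q[:,0]-q[:,1])<40)
    Q=w[k]
    e=R.from_euler('z',.1).inv().apply(Q-[.4948,.2388,0]);Q=Q[(e[:,0]>-.014)&(e[:,0]<.047)&(abs(e[:,1])<.05)];Q=Q[::max(1,len(Q)//N)]
    E,eE=fit(Q,senc,[.4948,.2388],[.0,.1],0)
    print(n,s['time_s'],'tcp',np.round(t,4),'yaw',round(r,4),'F',np.round(s['contact_force'],1))
    print(' leaf',len(P),np.round(L,4),eL,'enc',len(Q),np.round(E,4),eE)
    # error of leaf: target minus now
    tgt=np.array([E[0],E[1],E[3]])+R.from_euler('z',E[2]).apply([-.026,0,.06])
    # use knuckle axis centre
    k=np.array([L[0],L[1],L[3]])+R.from_euler('xyz',[L[4],L[5],L[2]]).apply([.026,0,.009])
    h=np.array([E[0],E[1],E[3]])+R.from_euler('z',E[2]).apply([0,0,.069])
    # centre after turning about TCP
    dy=E[2]-L[2]; k2=t+R.from_euler('z',dy).apply(k-t)
    print(' move(m) world',np.round(h-k2,4),'share',np.round((h-k2)/.12,4),'turn',round(dy/np.pi,4),'in enc axes now',np.round(R.from_euler('z',-E[2]).apply(k-h),4))
    return s,p,d,c
E
python3 - <<'E'
from m import *
for n in ['wrist','scene','side']:
    try: measure(n,f'pics/{n}4.png')
    except Exception as ex: print(n,repr(ex))
E
```

```text
wrist 7.45 tcp [0.416  0.2355 0.1735] yaw 0.0998 F [-0.1 -0.4 -0.7]
 leaf 4460 [ 4.222e-01  2.360e-01  1.020e-01  1.354e-01 -2.000e-04  7.100e-03] 1.81044787415504e-07 enc 5360 [0.4954 0.2386 0.1218 0.0007] 3.485510038535788e-07
 move(m) world [ 0.0473 -0.0007 -0.0745] share [ 0.3939 -0.0056 -0.6212] turn 0.0063 in enc axes now [-0.0468  0.0058  0.0745]
scene 7.5 tcp [0.4161 0.2354 0.1737] yaw 0.0994 F [ 0.7 -1.1 -1.5]
 leaf 727 [0.4223 0.2368 0.1038 0.1365 0.0011 0.0061] 7.87328320805096e-07 enc 706 [0.4953 0.2388 0.1225 0.0018] 8.251221809536481e-07
 move(m) world [ 0.0472 -0.0012 -0.0745] share [ 0.393  -0.0102 -0.6209] turn 0.0059 in enc axes now [-0.0467  0.0064  0.0745]
side 7.55 tcp [0.4162 0.2354 0.1737] yaw 0.0993 F [ 0.5  0.1 -0.6]
 leaf 702 [0.4217 0.2354 0.1145 0.1343 0.0021 0.011 ] 1.0471706918312184e-06 enc 623 [ 0.494   0.2386  0.1002 -0.    ] 1.1418821603579393e-06
 move(m) world [ 0.0464  0.0007 -0.074 ] share [ 0.3866  0.0061 -0.6167] turn -0.0046 in enc axes now [-0.0462  0.0044  0.074 ]
```

View pics/wrist4.png

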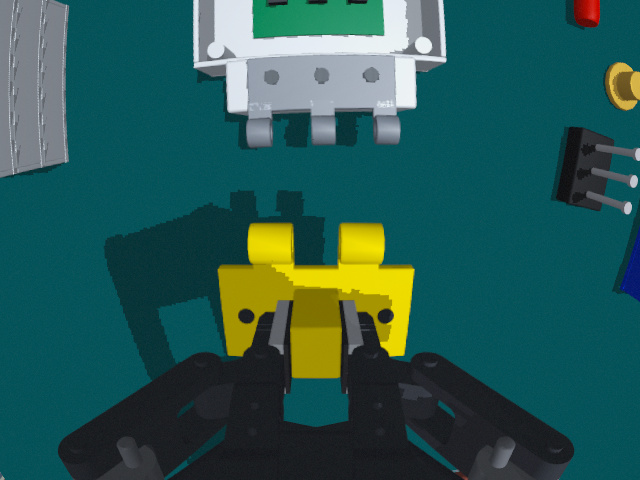

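The wrist view shows the steel knuckles at (259,132), (323,130) and (386,129), ahead of the yellow ones at (271,244) and (361,244). All three cameras agree. I'll descend to level with a standoff, square up, and measure again.

{"method": "play_rows", "body": {
  "series": [
    [0.01,0,-0.04,0.002,0],
    [0.02,-0.006,-0.08,0.002,0],
    [0.03,-0.01,-0.1,0.002,0],
    [0.03,-0.01,-0.1,0,0],
    [0.03,-0.01,-0.1,0,0],
    [0.02,0,-0.1,0,0],
    [0.01,0,-0.06,0,0],
    [0,0,-0.04,0,0],
    [0,0,0,0,0],
    [0,0,0,0,0],
    [0,0,0,0,0],
    [0,0,0,0,0]
  ]
}}

```text
time_s: 8.6
eef_pos: [0.4343, 0.2321, 0.0999]
ee_rot: [-3.141, -0.002, 0.12]
contact_force: [0.8, 0.8, -1.6]
finger_gap: 0.019
finger_force: 60.9
```

```bash
python3 - <<'E'
from m import *
for n in ['wrist','scene','side']: measure(n)
E
```

```text
wrist 8.6 tcp [0.4343 0.2321 0.0999] yaw 0.1196 F [ 0.8  0.8 -1.6]
 leaf 4452 [0.4406 0.2332 0.1186 0.0619 0.001  0.0054] 1.6086998452203951e-07 enc 4571 [0.4955 0.2389 0.1246 0.0007] 3.158985147731488e-07
 move(m) world [ 0.0291  0.0025 -0.001 ] share [ 0.2423  0.021  -0.0083] turn 0.0019 in enc axes now [-0.0292  0.0009  0.001 ]
scene 8.65 tcp [0.4342 0.2321 0.0999] yaw 0.1196 F [-0.2 -0.1 -0.9]
 leaf 691 [ 0.4403  0.2345  0.1196  0.0629 -0.0024 -0.0053] 8.87835814909818e-07 enc 718 [0.4955 0.2392 0.1133 0.0018] 7.795749802616835e-07
 move(m) world [ 0.0294  0.0018 -0.0012] share [ 0.2452  0.0148 -0.0104] turn -0.002 in enc axes now [-0.0294  0.0018  0.0012]
side 8.7 tcp [0.4342 0.2321 0.0998] yaw 0.1196 F [-0.5  0.1 -0.5]
 leaf 638 [ 4.400e-01  2.323e-01  1.204e-01  6.100e-02  1.490e-02 -3.000e-04] 1.0663584640780456e-06 enc 625 [ 4.942e-01  2.382e-01  1.164e-01 -2.000e-04] 1.1028322635327059e-06
 move(m) world [ 0.0283  0.0031 -0.0012] share [ 0.236   0.0256 -0.0102] turn -0.0013 in enc axes now [-0.0285  0.0004  0.0012]
```

{"method": "play_rows", "body": {
  "series": [
    [0,0,-0.009,0,0],
    [0.02,0.002,0,0,0],
    [0.04,0.004,0,0,0],
    [0.04,0.004,0,0,0],
    [0.04,0.004,0,0,0],
    [0.04,0.003,0,0,0],
    [0.03,0.002,0,0,0],
    [0.02,0.002,0,0,0],
    [0.01,0,0,0,0],
    [0,0,0,0,0],
    [0,0,0,0,0],
    [0,0,0,0,0],
    [0,0,0,0,0]
  ]
}}

```text
time_s: 9.83
eef_pos: [0.4623, 0.2343, 0.098]
ee_rot: [3.142, 0.0, 0.12]
contact_force: [-0.1, 0.2, -1.2]
finger_gap: 0.019
finger_force: 60.9
```

```bash
python3 - <<'E'
from m import *
for n in ['wrist','scene','side']: measure(n,f'pics/{n}6.png')
E
```

```text
wrist 9.8333 tcp [0.4623 0.2343 0.098 ] yaw 0.1195 F [-0.1  0.2 -1.2]
 leaf 4452 [4.685e-01 2.351e-01 1.193e-01 5.990e-02 3.000e-04 6.900e-03] 1.8953656834109634e-07 enc 4509 [0.4953 0.2389 0.1232 0.0007] 3.014525745919168e-07
 move(m) world [0.001  0.0006 0.001 ] share [0.0084 0.0048 0.0087] turn 0.0013 in enc axes now [-0.0011 -0.0006 -0.001 ]
scene 9.8833 tcp [0.4623 0.2343 0.098 ] yaw 0.1195 F [ 0.6 -0.1 -2.1]
 leaf 678 [ 0.4683  0.2364  0.1208  0.061   0.0012 -0.0042] 1.160945199204027e-06 enc 692 [0.4956 0.2386 0.1331 0.0017] 8.136065252960135e-07
 move(m) world [ 0.0015 -0.0014  0.0006] share [ 0.0129 -0.0114  0.0048] turn 0.0039 in enc axes now [-0.0013  0.0012 -0.0006]
side 9.9333 tcp [0.4623 0.2343 0.098 ] yaw 0.1195 F [ 0.  -0.4 -0.3]
 leaf 599 [ 0.4681  0.2337  0.1222  0.0588 -0.0097  0.0074] 1.2224863510035674e-06 enc 509 [4.946e-01 2.393e-01 9.440e-02 2.000e-04] 1.1142918419669635e-06
 move(m) world [0.0006 0.0032 0.0015] share [0.0048 0.0267 0.0126] turn -0.0089 in enc axes now [-0.0009 -0.0023 -0.0015]
```

View pics/wrist6.png

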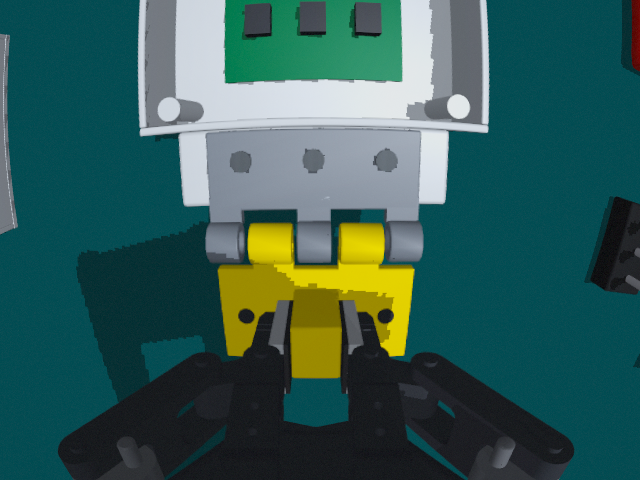

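The knuckles are in their gaps, with about 1 mm left to correct. One small trim and a recheck.

{"method": "play_rows", "body": {
  "series": [
    [0.004,0.001,0.004,0,0],
    [0.005,0.002,0.004,0.001,0],
    [0,0,0,0,0],
    [0,0,0,0,0],
    [0,0,0,0,0],
    [0,0,0,0,0],
    [0,0,0,0,0]
  ]
}}

```text
time_s: 10.57
eef_pos: [0.4636, 0.2346, 0.0989]
ee_rot: [3.142, 0.0, 0.123]
contact_force: [-0.8, 1.0, -0.9]
finger_gap: 0.0191
finger_force: 60.9
```

```bash
python3 - <<'E'
from m import *
for n in ['wrist','scene','side','wrist']: s,p,d,c=measure(n,f'pics/{n}7.png')
cv2.imwrite('pics/crop7.png',cv2.resize(p[190:290,190:440,::-1],(750,300),interpolation=cv2.INTER_CUBIC))
print(telemetry.read_state()['dq'])
E
```

```text
wrist 10.5667 tcp [0.4636 0.2346 0.0989] yaw 0.1225 F [-0.8  1.  -0.9]
 leaf 4450 [4.697e-01 2.356e-01 1.227e-01 6.080e-02 4.000e-04 6.900e-03] 1.6854120390831694e-07 enc 4435 [0.4952 0.2388 0.1269 0.0007] 2.9646265147437654e-07
 move(m) world [-0.0004 -0.0002  0.    ] share [-0.0029 -0.0017  0.0001] turn 0.0013 in enc axes now [ 0.0004  0.     -0.    ]
scene 10.6167 tcp [0.4636 0.2347 0.0989] yaw 0.1225 F [-0.8  0.6 -1.1]
 leaf 682 [ 4.696e-01  2.367e-01  1.332e-01  6.190e-02 -1.000e-04  1.000e-03] 1.1807742224481821e-06 enc 701 [0.4947 0.2392 0.133  0.0017] 8.392959864955831e-07
 move(m) world [-0.0007 -0.001  -0.0002] share [-0.0055 -0.0079 -0.0013] turn -0.0001 in enc axes now [0.0008 0.0009 0.0002]
side 10.6667 tcp [0.4636 0.2347 0.099 ] yaw 0.1225 F [-0.4  0.1 -0.8]
 leaf 593 [0.4691 0.2348 0.1402 0.06   0.0082 0.0041] 1.1420729246201218e-06 enc 513 [ 0.4941  0.2387  0.1105 -0.0005] 1.1461322183817576e-06
 move(m) world [-0.0009  0.0013 -0.0004] share [-0.0077  0.0109 -0.0034] turn -0.0095 in enc axes now [ 0.0008 -0.0005  0.0004]
wrist 10.7167 tcp [0.4636 0.2347 0.099 ] yaw 0.1225 F [ 0.4  0.5 -0.5]
 leaf 4452 [0.4698 0.2355 0.1243 0.0609 0.0014 0.0062] 1.7119095289594034e-07 enc 4443 [0.4953 0.2389 0.1275 0.0007] 3.00681240157402e-07
 move(m) world [-0.0004  0.0001 -0.    ] share [-0.0035  0.0011 -0.0002] turn 0.001 in enc axes now [ 0.0004 -0.0003  0.    ]
[-0.00082609  0.0002571  -0.00099379  0.00058169 -0.00268893  0.00086338]
```

View pics/crop7.png

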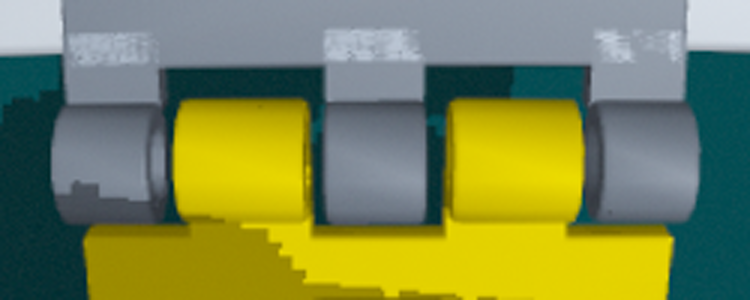

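The crop shows the yellow knuckles sitting between the steel ones, aligned to about 0.5 mm, with no contact force. All the views read slightly too far in x, so I'll trim that and hand in.

{"method": "play_rows", "body": {
  "series": [
    [-0.004,0,0,0,0],
    [0,0,0,0,0],
    [0,0,0,0,0],
    [0,0,0,0,0],
    [0,0,0,0,0],
    [0,0,0,0,0]
  ]
}}

```text
time_s: 11.27
eef_pos: [0.4632, 0.2347, 0.099]
ee_rot: [-3.142, -0.0, 0.123]
contact_force: [-0.5, 0.1, -0.7]
finger_gap: 0.0192
finger_force: 60.9
```

```bash
python3 - <<'E'
from m import *
measure('wrist'); print(job.close_job())
E
```

```text
wrist 11.2667 tcp [0.4632 0.2347 0.099 ] yaw 0.1226 F [-0.5  0.1 -0.7]
 leaf 4450 [0.4694 0.2355 0.1238 0.0609 0.0008 0.0076] 1.7807650376629375e-07 enc 4451 [0.4953 0.239  0.1261 0.0007] 2.972526460750574e-07
 move(m) world [ 0.0001  0.0002 -0.    ] share [ 0.0008  0.0021 -0.    ] turn 0.0007 in enc axes now [-0.0001 -0.0003  0.    ]
the job is handed in; nothing more can be done
None
```

I handed the job in at about 11 s: the gripper is holding the yellow leaf still and nearly level (about 0.4° of pitch), with both knuckles in the steel gaps and the bore in line to about 0.3 mm by the wrist camera; no contact force showed at the enclosure.

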